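Set up the inspection microscope for the next ring

TASK

Set up the small digital microscope for the next ring: lower the ring-holder plate over the two locating pins of the microscope's stage until it rests flush, and turn the focus knob on top of the inclined column until the long white line on its dial stands opposite the pointer of the steel memory ring under it. Do not let the plate fall, leave the memory ring where it is set, and leave the things lying around alone.

Things in the scene. Friction and masses are not known exactly. Their poses are not given: they have to be found in the camera images.
- ring_plate: loose aluminium plate 72 x 100 x 8 mm (x, y, z); origin: centre of its underside, z up. Brass block in its middle, 40 mm along x, 20 mm along y, up to z = 41 mm: grip it across y. A ring in the block's slot reaches z = 56 mm. 10 mm through holes at (x, y) = (22, 36) and (-22, -36) mm; half a turn is the same
- stage_seat (a point): centre of the stage's top, a dark steel block 84 x 112 mm, 36 mm above the bench; z up. Pins 8 mm thick, 10 mm tall, tapered, at (x, y) = (22, 36) and (-22, -36) mm: the plate's frame must come to coincide with this one. The camera head hangs on the -x side: 60 mm off at 145 mm above the stage, farther off higher up. The column's foot is 150 mm to -y. Stand: grey base 170 x 290 mm, fixed
- knob_grip (a point): where to grip the focus knob: on its axis, 24 mm above the dial, 6 mm below its top. z is the axis, up out of the knob, leaning 35 degrees from vertical toward the stand's front (-x of the stage); x points to the long line and turns with it. Black knurled cylinder 39 mm across, 30 mm tall, on a dial 52 mm across
- dial_line (a point): outer end of the long white line, on the dial's rim, 26 mm from the knob's axis, 24.5 mm below knob_grip. It is the only line that runs on up the knob's side and over its top; the dial's other graduations are short, fine and grey
- pointer (a point): tip of the memory ring's pointer (a steel tab 6 mm wide at the dial's rim, 26 mm from the axis, no higher than 1 mm above the dial). The memory ring is a steel collar 60 mm across under the dial. The knob is set when dial_line meets this point. The round-headed thumb screw on the far side of the ring is its clamp, not the pointer
- focus_knob (a joint): angle of the knob, rad, counter-clockwise positive as seen looking down on the knob, range -2.4 to 2.4; stiff enough to stay where it is left; it drives the camera head along the column, 4 mm per rad. At 0 the line points to the stand's rear
- memory_ring (a joint): angle of the memory ring's pointer, rad, about the same axis with the same zero and sense: the line faces the pointer when focus_knob equals memory_ring
- jar_bits: bystander: small glass jar with a yellow lid, 48 x 48 x 56 mm, origin under its centre
- wax_block: bystander: flat pale wax block 36 x 50 x 9 mm, origin under its centre
- tweezers: bystander: steel tweezers 14 x 146 x 9 mm, lying along its y, origin under its centre
- snips: bystander: hand snips with yellow handles, 50 x 150 x 13 mm, lying along its y, origin under its centre

How it is judged:
At the end, for the whole second after the job is handed in: The plate lies over both pins: underside within 2 mm of the stage top, centred within 4 mm, square within 0.1 rad (either way round), tilted under 0.05 rad, at rest; the outer end of the dial's long line is within 3.5 mm (about 7 degrees) of the pointer, and the knob is still (z of ring_plate in the frame of stage_seat between -0.003 and 0.002 m and horizontal distance between ring_plate and stage_seat below 0.004 m and angle between the x axis of ring_plate and the x axis of stage_seat, either way round below 0.1 rad and angle between ring_plate's own z axis and vertical below 0.05 rad and linear speed of ring_plate below 0.02 m/s and distance between dial_line and pointer below 0.0035 m and velocity of joint focus_knob between -0.05 and 0.05 rad/s); the robot touches nothing.
It fails at once if the memory ring is turned (distance of pointer from where it was at the start of the episode above 0.004 m).
It fails at once if the plate falls freely (faster than 0.4 m/s with no finger on it) (linear speed of ring_plate above 0.4 m/s and contact force between the fingers and ring_plate below 0.05 N).
It fails at once if a bystander is pushed more than 2 cm (distance of any of jar_bits, wax_block, tweezers, snips from where it was at the start of the episode above 0.02 m).
It also fails if it takes over 51 s, if anything falls off the work surface, if the arm or the gripper's body presses on something with over 40 N, if the wrist force passes 120 N, or if a joint passes its speed limit or range.

ROBOT

A 6-joint arm with a two-finger parallel gripper is mounted at the origin on a cart in front of the work surface, level with it; the furniture and walls round the work are solid. World frame = base frame: x ahead of the robot, y to its left, z up, the work surface at z = 0. Lengths are in m, angles in rad, forces in N, time in s.
With the tool pointing down it reaches from about 0.3 to 0.75 m from the base axis. Payload 8.5 kg.
Tool frame: the origin (TCP) lies midway between the tips of the shut fingers; the grasp point (between the pads) lies 19 mm behind it (bot.pinch_z is the distance from the TCP to the grasp point, in m); z points along the fingers, y is the line along which they close (so a half turn about z gives the same grasp; the last joint's range is limited). The gripper opens to 88 mm and grips with 3 to 60 N. Pads are 18 mm wide; open, the fingers measure 123 mm over their backs; the gripper's body (75 mm by 187 mm) begins 45 mm behind the grasp point.
Start: joints at [0.995, 0.381, 1.297, -0, 1.464, -0.215], TCP at [0.194, 0.515, 0.239] pointing down, gripper open.
Joint ranges: [-3.11, 3.11], [-0.89, 2.33], [0.22, 2.48], [-1.42, 4.56], [0.17, 2.85], [-2.88, 2.88]. Speed limits (rad/s): [2.39, 2.39, 3.14, 3.14, 3.14, 3.14].

INTERFACE

Orientations are given as a unit quaternion [w, x, y, z].
In Python, from plant import bot gives the robot as it stands.
- The arm moves only by the shell command python3 -m crank 'ROWS' [OPENING]. ROWS is JSON, a list of rows, each a list of 6 numbers: the shift along the tool's x, y, z scaled (see below), then the turn, a rotation vector about the tool's x, y, z scaled (see below). A call has 1 to 20 rows; each row is the pose to reach, as a shift and turn from the pose commanded when the call began, along the tool's axes at that moment; what a row does not reach only later rows make up. The controller multiplies each number of a shift by 0.1 m and each number of a turn by 120 degrees. A row lasts 1/8 s, in which the tool goes at most 62.5 mm and 10.7 degrees, less where a joint would pass 70% of its speed; a pose out of reach is approached as far as the arm can. A call with a number of a shift or a turn outside -1 to 1 is refused whole. A call with a gripper value outside its range is refused whole. OPENING is the opening, from -1 (shut) to 1 (fully open), set as the call begins (- or left out, the last holds). The fingers move at their own pace and stop on an object; the grip force is fixed at half the most. Time passes only in rows, so rows that repeat a pose let the fingers close. It gives the time, the measured TCP pose, the force, the opening and the grip force at its end, in the units of the state.
- bot.read_state(): the state, without advancing time (a new reading comes with each control period).
- bot.camera(name): name is "scene" or "side" or "wrist"; returns the picture (480x640x3 uint8, blue, green, red); there is no depth.
- bot.get_calibration(name): a dict with "mtx" (3x3 intrinsics, pixels), "view" (4x4, takes a point from world to camera coordinates). Camera axes: x right, y down, z forward; pixel columns grow to the right and rows downward; lengths in m; the calibration is good to about 2 mm. A picture is of the moment at which its call begins: read the wrist's pose just before it. get_calibration takes no time and is no camera call; for the wrist camera it gives the pose at the moment of the call.
- bot.sign_off(): hands the job in; it is judged then, once.
Trained networks look in the newest picture that a camera, given by its name, has taken for a name from the list of things; names that differ only in an ending like _2 or _b are one class to them, and where a whole thing is asked for, a point or a joint stands for the part that bears it (a point fixed in the world has none). Each returns a list of dicts, best first, with "p" (0 to 1); they miss things now and then, are a little off and sometimes report something else, mostly with a low value. They report only what shows in the picture. A call takes as long as a camera call.
- bot.regions_of(camera, thing): "mask" (480x640 bool, what is visible of it) and "location" ([column, row] in pixels, amid what is visible of it).
The state is a dict: "time": time; "joint_pos": joint angles; "joint_velocities": joint speeds; "joint_torque": joint torques, N m; "tcp_pos": TCP position; "orientation": TCP orientation; "force": force on the tool from outside, world axes, zero at the start; "moment": the same for the moment, N m; "opening": finger opening in m; "grip_force": force on a finger pad.
Only numpy, scipy, OpenCV 4.12 (cv2) and the standard library are available. Lean on these libraries where they do the work, as an engineer would, in place of code of your own. Each camera call takes 0.05 s, during which the arm holds its last target. There are 200 camera calls.

## Working session

There is one attempt and no reset: what is moved stays moved. The work goes in short steps, Python scripts to look and compute and a shell command to move; the robot and the scene stay as the last step left them, time stands still between calls to the robot, and variables do not carry over. Pictures are saved under pics/ and viewed, at most 10 in all, crops included, and the job is handed in when it is done.

```bash
ls; mkdir -p pics
python3 - <<'E'
from plant import bot
import cv2,numpy as np
print(bot.read_state())
ims=[]
for c in ["scene","side"]:
    im=bot.camera(c); cv2.imwrite(f"pics/{c}0.png",im)
    k=bot.get_calibration(c); print(c,np.round(k["mtx"],1).tolist(),np.round(k["view"],3).tolist())
    for t in ["ring_plate","stage_seat","focus_knob","memory_ring","pointer","dial_line","knob_grip","jar_bits","wax_block","tweezers","snips"]:
        try: r=bot.regions_of(c,t); print(t,[(round(d["p"],2),np.round(d["location"]).tolist(),int(d["mask"].sum())) for d in r[:3]])
        except Exception as e: print(t,e)
E
```

```text
pics
{'time': 0.0, 'joint_pos': array([ 9.94706465e-01,  3.81165602e-01,  1.29825989e+00,  1.64986494e-05,
        1.46360098e+00, -2.15286335e-01]), 'joint_velocities': array([ 0.00161525, -0.00049601,  0.00038495, -0.00178833, -0.00084551,
        0.00034321]), 'joint_torque': array([ 2.78238149e-04, -4.37922192e+01, -2.24552125e+01,  7.13746157e-02,
        3.52395640e-02, -6.05469927e-05]), 'tcp_pos': array([0.19399661, 0.51434595, 0.23815439]), 'orientation': array([-2.83895021e-04,  1.79425659e-01,  9.83771274e-01, -6.58352643e-04]), 'force': array([-0.49428174,  0.72285008, -0.50041338]), 'moment': array([-0.02621674,  0.02500596, -0.00352754]), 'grip_force': 0.0, 'opening': 0.08802434172123855}
scene [[472.6, 0.0, 313.6], [0.0, 472.6, 242.0], [0.0, 0.0, 1.0]] [[0.507, -0.862, 0.018, -0.249], [-0.608, -0.373, -0.701, 0.463], [0.611, 0.344, -0.713, 0.68], [0.0, 0.0, 0.0, 1.0]]
ring_plate [(0.66, [184.0, 266.0], 1169)]
stage_seat [(0.55, [422.0, 309.0], 10440)]
focus_knob [(0.81, [460.0, 297.0], 936), (0.44, [294.0, 387.0], 54), (0.29, [180.0, 265.0], 1226)]
memory_ring [(0.88, 
[... 221 characters left out ...]
.0, 226.0], 452)]
side [[561.8, 0.0, 317.8], [0.0, 561.8, 245.9], [0.0, 0.0, 1.0]] [[0.998, -0.063, -0.014, -0.545], [-0.043, -0.485, -0.873, 0.196], [0.048, 0.872, -0.487, 1.163], [0.0, 0.0, 0.0, 1.0]]
ring_plate [(0.71, [278.0, 249.0], 635)]
stage_seat [(0.7, [354.0, 370.0], 15017)]
focus_knob [(0.55, [288.0, 297.0], 839)]
memory_ring [(0.69, [302.0, 308.0], 308)]
pointer [(0.79, [308.0, 303.0], 184), (0.67, [354.0, 369.0], 14926)]
dial_line [(0.59, [289.0, 291.0], 851)]
knob_grip [(0.79, [290.0, 299.0], 910)]
jar_bits [(0.89, [354.0, 241.0], 409), (0.64, [290.0, 294.0], 897)]
wax_block [(0.69, [253.0, 301.0], 268)]
tweezers [(0.63, [240.0, 333.0], 349)]
snips [(0.69, [379.0, 277.0], 458)]
```

Run:
```python
import cv2,numpy as np
a=cv2.imread("pics/scene0.png")[150:450,100:580];b=cv2.imread("pics/side0.png")[180:480,170:570]
cv2.imwrite("pics/a.png",cv2.resize(a,(800,500),interpolation=cv2.INTER_CUBIC));cv2.imwrite("pics/b.png",cv2.resize(b,(800,600),interpolation=cv2.INTER_CUBIC))
```

```text
(no output)
```

View pics/a.png

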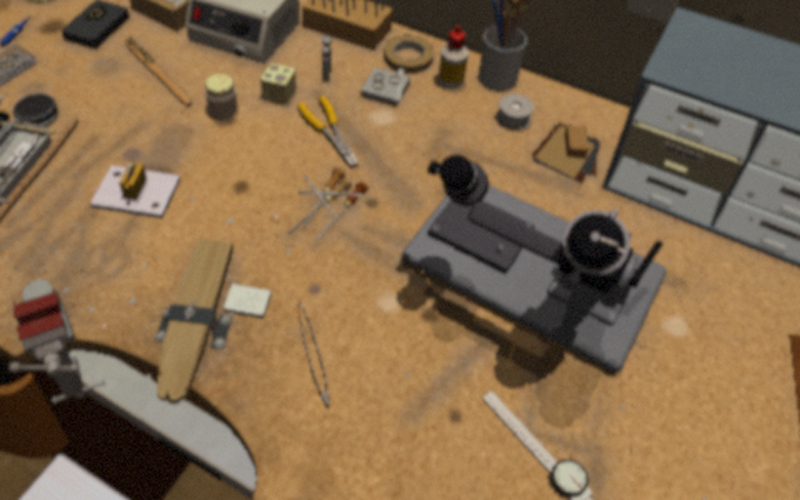

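View pics/b.png

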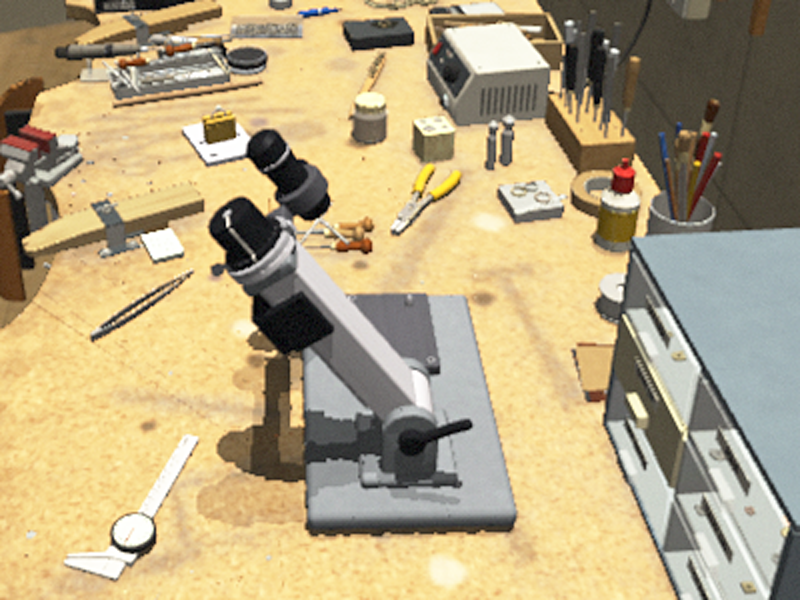

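The scene view shows the plate at about (182,264), the stage left of the column at about (385,290), and the knob at (458,295) with its long white line. The side view shows the stage at about (365,345) and the knob top at (290,290), with the pointer hidden.

```bash
cat > h.py <<'E'
import numpy as np,cv2
from scipy.spatial.transform import Rotation as R
from plant import bot
def ray(k,px):
    M=np.array(k["mtx"]);V=np.array(k["view"]);d=V[:3,:3].T@np.linalg.solve(M,[px[0],px[1],1.]);o=-V[:3,:3].T@V[:3,3]
    return o,d/np.linalg.norm(d)
def onz(k,px,z):
    o,d=ray(k,px);return o+d*(z-o[2])/d[2]
def proj(k,P):
    P=np.atleast_2d(P);V=np.array(k["view"]);c=(V[:3,:3]@P.T).T+V[:3,3];c=(np.array(k["mtx"])@c.T).T;return c[:,:2]/c[:,2:]
def tri(*rays):
    A=0;b=0
    for o,d in rays:
        Q=np.eye(3)-np.outer(d,d);A=A+Q;b=b+Q@o
    return np.linalg.solve(A,b)
def rot(s=None):
    s=s or bot.read_state();return R.from_quat(np.roll(s["orientation"],-1)).as_matrix()
def rows(target,Rt=None):
    "shift/turn in crank units from the measured pose"
    s=bot.read_state();R0=rot(s);sh=R0.T@(np.array(target)-s["tcp_pos"])/0.1
    tu=np.zeros(3) if Rt is None else R.from_matrix(R0.T@Rt).as_rotvec()/np.radians(120)
    return np.round(sh,3),np.round(tu,3)
E
python3 - <<'E'
from h import *
ks=bot.get_calibration("scene");kd=bot.get_calibration("side")
a=lambda u,v:(u*.6+100,v*.6+150); b=lambda u,v:(u*.5+170,v*.5+180)
print("plate", [onz(ks,a(*p),.008).round(3) for p in [(111,165),(181,177),(154,216),(92,208)]])
print("plate side",[onz(kd,b(*p),.008).round(3) for p in [(182,130),(226,118),(252,155),(208,165)]])
print("knobtop",tri(ray(ks,a(595,240)),ray(kd,b(228,217))).round(3))
print("stage side",[onz(kd,b(*p),.036).round(3) for p in [(438,295),(440,372),(350,295),(410,300),(432,360)]])
print("stage scene",[onz(ks,a(*p),.036).round(3) for p in [(430,232),(510,268),(468,205)]])
print("base sc",[onz(ks,a(*p),.02).round(3) for p in [(405,258),(612,370),(664,270)]])
for n,p in dict(jar=(220,108),snips=(328,130),wax=(247,300),tw=(315,355)).items(): print(n,onz(ks,a(*p),0.005).round(3))
print("jaws cam",np.round(bot.get_calibration("wrist")["view"],3).tolist(), bot.get_calibration("wrist")["mtx"][0])
v=np.array(bot.get_calibration("wrist")["view"]);s=bot.read_state()
Rt=rot(s);print("cam in tool",(Rt.T@(-v[:3,:3].T@v[:3,3]-s["tcp_pos"])).round(3),(v[:3,:3]@Rt).round(3).tolist(),Rt.round(2).tolist())
E
```

```text
plate [array([0.483, 0.394, 0.008]), array([0.516, 0.296, 0.008]), array([0.443, 0.281, 0.008]), array([0.411, 0.361, 0.008])]
plate side [array([0.418, 0.357, 0.008]), array([0.477, 0.386, 0.008]), array([0.509, 0.283, 0.008]), array([0.453, 0.263, 0.008])]
knobtop [ 0.483 -0.247  0.263]
stage side [array([ 0.686, -0.059,  0.036]), array([ 0.668, -0.173,  0.036]), array([ 0.598, -0.052,  0.036]), array([ 0.657, -0.065,  0.036]), array([ 0.664, -0.156,  0.036])]
stage scene [array([ 0.587, -0.051,  0.036]), array([ 0.588, -0.16 ,  0.036]), array([ 0.653, -0.074,  0.036])]
base sc [array([ 0.546, -0.039,  0.02 ]), array([ 0.529, -0.31 ,  0.02 ]), array([ 0.697, -0.323,  0.02 ])]
jar [0.66  0.339 0.005]
snips [0.705 0.174 0.005]
wax [0.401 0.1   0.005]
tw [ 0.38  -0.011  0.005]
jaws cam [[0.352, 0.936, 0.001, -0.551], [0.903, -0.34, 0.261, -0.036], [0.244, -0.091, -0.965, 0.388], [0.0, 0.0, 0.0, 1.0]] [337.18883426   0.         321.68149321]
cam in tool [ 0.067  0.    -0.146] [[0.001, 1.0, -0.001], [-0.965, 0.001, -0.261], [-0.261, 0.001, 0.965]] [[-0.94, 0.35, 0.0], [0.35, 0.94, 0.0], [0.0, 0.0, -1.0]]
```

Run:
```python
from h import *
ks=bot.get_calibration("scene");kd=bot.get_calibration("side")
a=lambda u,v:(u*.6+100,v*.6+150); b=lambda u,v:(u*.5+170,v*.5+180)
print("headtop",tri(ray(ks,a(455,168)),ray(kd,b(268,145))).round(3),"headfront",tri(ray(ks,a(470,185)),ray(kd,b(313,190))).round(3))
th=np.radians(21);c,s=np.cos(th),np.sin(th)
print(rows([.463,.327,.16],np.array([[c,s,0],[s,-c,0],[0,0,-1.]])))
```

```text
headtop [ 0.519 -0.095  0.238] headfront [ 0.556 -0.101  0.189]
(array([-3.177, -0.806,  0.788]), array([ 0.   , -0.   ,  1.153]))
```

```bash
python3 -m crank '[[-2.0e-1,0.1,0.1,0,0,0.1],[-0.5,0.1,0.1,0,0,0.2],[-1,0,0.2,0,0,0.3],[-1,0,0.3,0,0,0.4],[-1,0,0.3,0,0,0.5],[-1,0,0.3,0,0,0.6],[-1,0,0.3,0,0,0.7],[-1,0,0.3,0,0,0.8],[-1,0,0.3,0,0,0.9],[-1,0,0.3,0,0,0.9]]' 1
```

```text
time: 2.45
tcp_pos: [0.2877, 0.4793, 0.2087]
orientation: [0.0, 0.901, 0.435, 0.0]
force: [0.4, 0.3, 0.2]
opening: 0.0884
grip_force: 0.0
```

Run:
```python
from h import *
th=np.radians(21);c,s=np.cos(th),np.sin(th)
print(bot.read_state()["joint_pos"].round(2),rows([.463,.327,.17],np.array([[c,s,0],[s,-c,0],[0,0,-1.]])))
```

```text
[ 0.82  0.42  1.32 -0.    1.4   1.49] (array([-0.102,  2.319,  0.388]), array([ 0.   , -0.   ,  0.255]))
```

```bash
python3 -m crank '[[0,0.5,0.1,0,0,0],[0,1,0.2,0,0,0],[0,1,0.2,0,0,0]]'; python3 -m crank '[[0,0.5,0.1,0,0,0],[0,1,0.2,0,0,0],[0,1,0.2,0,0,0]]';python3 -m crank '[[-0.1,0.3,0,0,0,0.1],[-0.1,0.3,0,0,0,0.2],[-0.1,0.3,0,0,0,0.25],[-0.1,0.3,0,0,0,0.25]]'
python3 - <<'E'
from h import *
im=bot.camera("wrist");k=bot.get_calibration("wrist");cv2.imwrite("pics/w1.png",im)
for r in bot.regions_of("wrist","ring_plate")[:2]:
    print(r["p"],r["location"],r["mask"].sum());
    m=r["mask"].astype(np.uint8);c=max(cv2.findContours(m,0,2)[0],key=cv2.contourArea);q=cv2.boxPoints(cv2.minAreaRect(c));print(q.round(),[onz(k,p,.008)[:2].round(4) for p in q])
np.savez("w1",**k)
E
```

```text
time: 2.82
tcp_pos: [0.3683, 0.4158, 0.188]
orientation: [0.0, 0.9, 0.436, -0.001]
force: [0.2, -0.0, -0.5]
opening: 0.0883
grip_force: 0.0
time: 3.2
tcp_pos: [0.4464, 0.3547, 0.1681]
orientation: [0.0, 0.9, 0.436, -0.0]
force: [-0.0, 0.4, -0.1]
opening: 0.0884
grip_force: 0.0
time: 3.7
tcp_pos: [0.4615, 0.3307, 0.1692]
orientation: [-0.0, 0.982, 0.191, 0.0]
force: [-0.4, -0.5, 1.2]
opening: 0.0881
grip_force: 0.0
0.73 [320.9, 209.7] 8182
[[263. 248.]
 [266. 170.]
 [376. 174.]
 [374. 251.]] [array([0.4155, 0.372 ]), array([0.4847, 0.3942]), array([0.519 , 0.3012]), array([0.4518, 0.2732])]
```

View pics/w1.png

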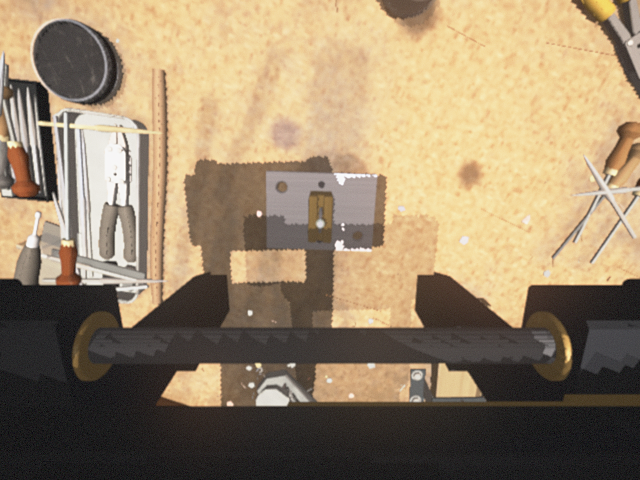

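The wrist view shows the plate with corners (266,171), (378,174), (375,251) and (265,249), the holes at (282,187) and (357,236), and the brass block at (320,216).

Run:
```python
from h import *
k=dict(np.load("w1.npz"))
C=np.array([onz(k,p,.008)[:2] for p in [(265,171),(378,174),(375,251),(264.5,249)]])
H=np.array([onz(k,p,.008)[:2] for p in [(282,187),(357,236)]])
print(C.mean(0).round(4),H.mean(0).round(4))
ang=lambda v:np.degrees(np.arctan2(v[1],v[0]))
print(ang(C[0]-C[3]),ang(C[1]-C[2]),ang(C[0]-C[1])-90,ang(C[3]-C[2])-90,ang(H[0]-H[1])-ang([44,72]),np.linalg.norm(H[0]-H[1]))
ctr=(C.mean(0)+H.mean(0))/2
th=np.radians(20.5);c,s=np.cos(th),np.sin(th)
print(bot.read_state()["tcp_pos"],rows([*ctr,.012],np.array([[c,s,0],[s,-c,0],[0,0,-1.]])))
```

```text
[0.4677 0.3344] [0.468  0.3349]
19.31430047081331 22.42721715823425 20.70130682865137 21.128304685599772 20.03395029571118 0.08326658611018599
[0.46181534 0.33034148 0.1690647 ] (array([ 0.072, -0.017,  1.571]), array([-0.   , -0.   ,  0.014]))
```

```bash
python3 -m crank '[[0.07,-0.02,0.4,0,0,0.012],[0.07,-0.02,0.8,0,0,0.012],[0.07,-0.02,1,0,0,0.012]]' 1; python3 -m crank '[[0,0,0.2,0,0,0],[0,0,0.4,0,0,0],[0,0,0.55,0,0,0],[0,0,0.55,0,0,0]]';python3 -m crank '[[0,0,0,0,0,0],[0,0,0,0,0,0],[0,0,0,0,0,0],[0,0,0,0,0,0],[0,0,0,0,0,0]]' -1
```

```text
time: 4.18
tcp_pos: [0.4672, 0.3341, 0.0669]
orientation: [0.0, 0.984, 0.179, -0.001]
force: [-0.4, 0.2, 0.4]
opening: 0.0879
grip_force: 0.0
time: 4.68
tcp_pos: [0.4678, 0.334, 0.013]
orientation: [0.0, 0.984, 0.178, -0.001]
force: [-0.0, -0.6, -0.0]
opening: 0.088
grip_force: 0.0
time: 5.3
tcp_pos: [0.4683, 0.334, 0.0138]
orientation: [-0.0, 0.984, 0.178, 0.0]
force: [0.8, 0.4, 0.0]
opening: 0.04
grip_force: 0.0
```

```bash
python3 -m crank '[[0,0,0,0,0,0],[0,0,0,0,0,0],[0,0,0,0,0,0],[0,0,0,0,0,0],[0,0,-0.1,0,0,0],[0,0,-0.4,0,0,0],[0,0,-0.8,0,0,0],[0,0,-1,0,0,0],[0,0,-1,0,0,0]]' -1
python3 - <<'E'
from h import *
th=np.radians(-4);c,s=np.cos(th),np.sin(th)
print(rows([.61,.08,.17],np.array([[c,s,0],[s,-c,0],[0,0,-1.]])))
E
```

```text
time: 6.42
tcp_pos: [0.4688, 0.3341, 0.1153]
orientation: [-0.0, 0.984, 0.178, 0.002]
force: [0.6, -0.1, -1.8]
opening: 0.0199
grip_force: 30.0
(array([ 0.437,  2.875, -0.546]), array([-0.   , -0.001,  0.204]))
```

```bash
python3 -m crank '[[0.1,0.3,-0.2,0,0,0],[0.2,0.7,-0.4,0,0,0],[0.2,1,-0.5,0,0,0]]'; python3 -m crank '[[0.1,0.4,0,0,0,0],[0.2,0.8,0,0,0,0],[0.2,1,0,0,0,0]]';python3 -m crank '[[0,0.3,0,0,0,0.07],[0,0.6,0,0,0,0.14],[0,0.8,0,0,0,0.2],[0,0.88,0,0,0,0.204],[0,0.88,0,0,0,0.204]]'
python3 - <<'E'
from h import *
im=bot.camera("wrist");k=bot.get_calibration("wrist");cv2.imwrite("pics/w2.png",im);np.savez("w2",**k);print(bot.read_state()["tcp_pos"],bot.read_state()["joint_pos"].round(2))
for r in bot.regions_of("wrist","stage_seat")[:2]: print(r["p"],r["location"])
E
```

```text
time: 6.8
tcp_pos: [0.5227, 0.2459, 0.1634]
orientation: [0.0, 0.984, 0.177, -0.0]
force: [0.3, 0.1, -1.7]
opening: 0.0199
grip_force: 30.0
time: 7.18
tcp_pos: [0.5761, 0.1588, 0.1623]
orientation: [-0.0, 0.984, 0.177, -0.001]
force: [-0.1, 0.4, -1.6]
opening: 0.0196
grip_force: 30.0
time: 7.8
tcp_pos: [0.606, 0.0784, 0.1633]
orientation: [-0.0, 0.999, -0.034, -0.001]
force: [-0.8, 1.0, -2.0]
opening: 0.0199
grip_force: 30.0
[0.60597287 0.07878356 0.16345801] [-0.06  0.55  1.24  0.    1.36  1.57]
0.9 [544.3, 173.3]
```

View pics/w2.png

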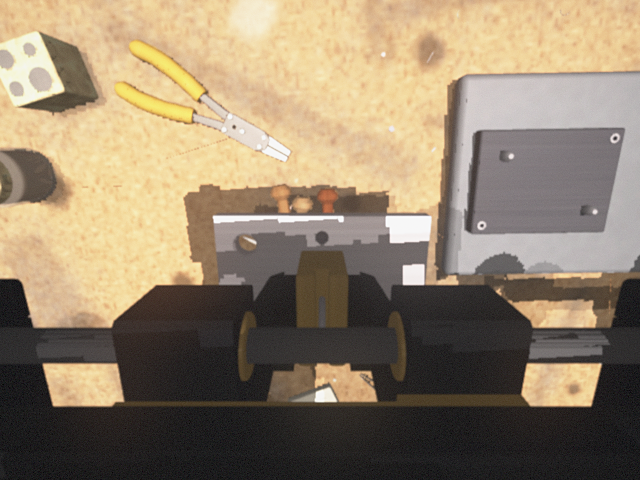

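The wrist view shows the stage with corners (478,130), (622,128), (604,234) and (470,233). The pins have bases at about (503,156) and (585,211) and tips at (511,156) and (594,212). The held plate's front edge runs from (214,215) to (431,214).

Run:
```python
from h import *
k=dict(np.load("w2.npz"))
ang=lambda v:np.degrees(np.arctan2(v[1],v[0]))
C=np.array([onz(k,p,.036)[:2] for p in [(478,130),(622,128),(605,234),(470,233)]])
print("stage",C.round(4).tolist(),C.mean(0).round(4),ang(C[0]-C[3]),ang(C[1]-C[2]),ang(C[0]-C[1])-90,ang(C[3]-C[2])-90,[np.linalg.norm(C[i]-C[i-1]).round(4) for i in range(4)])
for z,ps in ((.036,[(503,156),(585,211)]),(.046,[(511,156.5),(594,211)])):
    H=np.array([onz(k,p,z)[:2] for p in ps]);print("pins",H.mean(0).round(4),ang(H[0]-H[1])-ang([44,72]),np.linalg.norm(H[0]-H[1]))
st=bot.read_state();zp=st["tcp_pos"][2]-.0138+.008;T=rot(st)
E=[T.T@(onz(k,p,zp)-st["tcp_pos"]) for p in [(214,215),(431,214)]];print("plate edge in tool",np.round(E,4),"toolyaw",ang(T[:,0]))
im=cv2.imread("pics/w2.png")[110:250,455:640];cv2.imwrite("pics/w2c.png",cv2.resize(im,None,fx=4,fy=4,interpolation=cv2.INTER_CUBIC))
```

```text
stage [[0.6759, -0.0466], [0.67, -0.1575], [0.5851, -0.1573], [0.5935, -0.0444]] [ 0.6311 -0.1015] -1.5432262786745665 -0.11342810359586433 -3.083468940773855 -4.265542443536859 [np.float64(0.0825), np.float64(0.111), np.float64(0.0849), np.float64(0.1132)]
pins [ 0.6305 -0.1027] -3.2988885578353475 0.08583249285787448
pins [ 0.6314 -0.1028] -2.7276721706743317 0.0833638874840432
plate edge in tool [[ 0.0362 -0.0496  0.0058]
 [ 0.0367  0.0498  0.0058]] toolyaw -3.885574775722593
```

View pics/w2c.png

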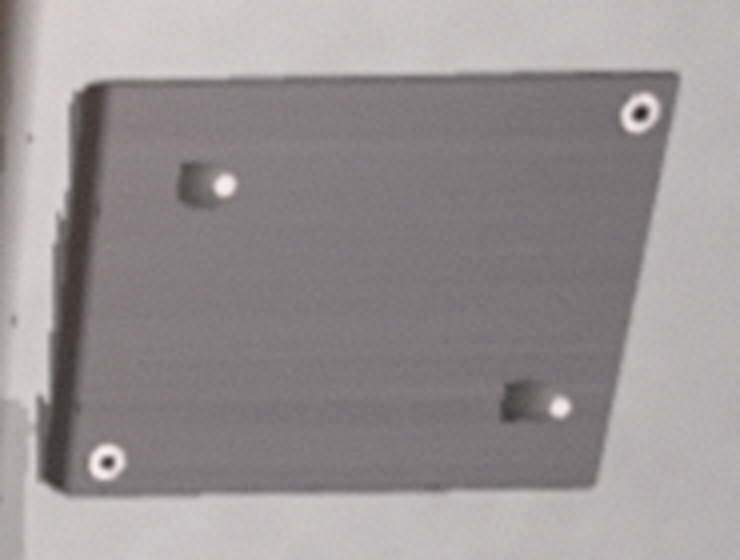

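Run:
```python
from h import *
k=dict(np.load("w2.npz"))
ang=lambda v:np.degrees(np.arctan2(v[1],v[0]))
C=np.array([onz(k,p,.036)[:2] for p in [(480,130.5),(624.5,128.2),(604.3,231.5),(472.5,233)]])
print(C.mean(0).round(4),ang(C[0]-C[3]),ang(C[1]-C[2]),ang(C[0]-C[1])-90,ang(C[3]-C[2])-90,[np.linalg.norm(C[i]-C[i-1]).round(4) for i in range(4)])
H=np.array([onz(k,p,.046)[:2] for p in [(511.25,156),(595,211.5)]]);print("pins",H.mean(0).round(4),ang(H[0]-H[1])-ang([44,72]),np.linalg.norm(H[0]-H[1]))
th=np.radians(-3.2);c,s=np.cos(th),np.sin(th)
print(rows([.6315,-.1033,.0138+.056],np.array([[c,s,0],[s,-c,0],[0,0,-1.]])))
```

```text
[ 0.6315 -0.1026] -1.1833281070151072 -2.1078321885438926 -2.971700034170027 -3.1518132658326152 [np.float64(0.0821), np.float64(0.1114), np.float64(0.0824), np.float64(0.1101)]
pins [ 0.6314 -0.1033] -2.92619764449973 0.08439523666079113
(array([0.379, 1.801, 0.937]), array([-0.   ,  0.   , -0.006]))
```

```bash
python3 -m crank '[[0.2,0.2,0.1,0,0,-0.009],[0.38,0.6,0.2,0,0,-0.009],[0.38,0.9,0.3,0,0,-0.009],[0.38,0.9,0.3,0,0,-0.009]]'; python3 -m crank '[[0,0.4,0,0,0,0],[0,0.8,0.2,0,0,0],[0,0.9,0.4,0,0,0],[0,0.9,0.5,0,0,0],[0,0.9,0.5,0,0,0]]'
python3 - <<'E'
from h import *
th=np.radians(-2.8);c,s=np.cos(th),np.sin(th)
print(rows([.6314,-.1032,.0138+.036],np.array([[c,s,0],[s,-c,0],[0,0,-1.]])),bot.read_state()["force"],bot.read_state()["moment"])
im=bot.camera("side");a=im[230:420,240:460];b=bot.camera("wrist")[130:330,190:460]
cv2.imwrite("pics/s1.png",np.hstack([cv2.resize(a,(440,380)),cv2.resize(b,(360,380))]))
E
```

```text
time: 8.4
tcp_pos: [0.6375, -0.0152, 0.1328]
orientation: [-0.0, 1.0, -0.026, -0.001]
force: [0.8, 1.2, -3.1]
opening: 0.0198
grip_force: 30.0
time: 9.02
tcp_pos: [0.6334, -0.1026, 0.0836]
orientation: [-0.0, 1.0, -0.025, -0.0]
force: [-0.0, 0.1, -2.3]
opening: 0.02
grip_force: 30.0
(array([-0.019,  0.007,  0.338]), array([-0.,  0., -0.])) [-0.02519856  0.06238209 -2.31483688] [-0.07129036  0.11453089  0.00544581]
```

View pics/s1.png

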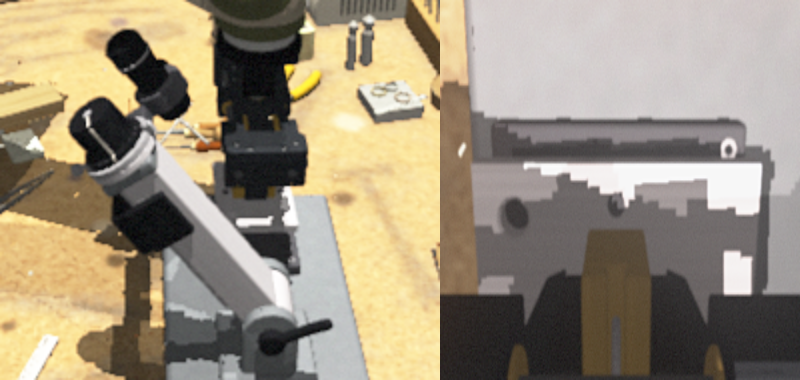

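The plate hangs over the stage and clears the camera head, so I lower it in steps and check force.

```bash
python3 -m crank '[[-0.02,0.007,0.06,0,0,0],[-0.02,0.007,0.12,0,0,0],[-0.02,0.007,0.18,0,0,0],[-0.02,0.007,0.24,0,0,0],[-0.02,0.007,0.28,0,0,0],[-0.02,0.007,0.28,0,0,0]]'
```

```text
time: 9.88
tcp_pos: [0.6313, -0.1048, 0.0554]
orientation: [-0.0, 1.0, -0.026, -0.0]
force: [-0.9, -1.3, -2.9]
opening: 0.0199
grip_force: 30.0
```

```bash
python3 -c "
from h import *
s=bot.read_state();print(s['tcp_pos'],s['force'],s['moment'])"
```

```text
[ 0.63125236 -0.10482464  0.0553604 ] [-0.92341985 -1.26186464 -2.93666092] [-0.02954196  0.06685052 -0.00030478]
```

```bash
python3 -m crank '[[0,0,0.02,0,0,0],[0,0,0.04,0,0,0],[0,0,0.05,0,0,0],[0,0,0.06,0,0,0],[0,0,0.06,0,0,0]]';python3 -c "
from h import *
s=bot.read_state();print(s['tcp_pos'],s['force'],s['moment'])"
```

```text
time: 10.5
tcp_pos: [0.6314, -0.1048, 0.0497]
orientation: [0.0, 1.0, -0.026, -0.0]
force: [-0.1, 0.9, -1.9]
opening: 0.0196
grip_force: 30.0
[ 0.63136079 -0.1048291   0.04973344] [-0.05313474  0.90526072 -1.86118249] [0.04965535 0.10134345 0.08358527]
```

```bash
python3 -m crank '[[0,0,0.01,0,0,0],[0,0,0.01,0,0,0],[0,0,0.01,0,0,0]]'; python3 -m crank '[[0,0,0.01,0,0,0],[0,0,0.01,0,0,0],[0,0,0.01,0,0,0]]'
```

```text
time: 10.88
tcp_pos: [0.6314, -0.1048, 0.0497]
orientation: [0.0, 1.0, -0.026, 0.0]
force: [-3.1, 1.5, 5.9]
opening: 0.02
grip_force: 30.0
time: 11.25
tcp_pos: [0.6314, -0.1048, 0.0497]
orientation: [0.0, 1.0, -0.026, 0.001]
force: [-5.5, 2.5, 13.1]
opening: 0.02
grip_force: 30.0
```

Contact at the flush height. I release the plate and rise clear.

```bash
python3 -m crank '[[0,0,-0.02,0,0,0],[0,0,-0.02,0,0,0],[0,0,-0.02,0,0,0],[0,0,-0.02,0,0,0],[0,0,-0.02,0,0,0],[0,0,-0.02,0,0,0],[0,0,-0.02,0,0,0]]' 1; python3 -m crank '[[0,0,-0.1,0,0,0],[0,0,-0.4,0,0,0],[0,0,-0.8,0,0,0],[0,0,-1,0,0,0]]'; python3 -m crank '[[0,0,-0.5,0,0,0],[0,0,-1,0,0,0],[0,0,-1,0,0,0]]';  python3 -m crank '[[0,0,-0.5,0,0,0],[0,0,-1,0,0,0],[0,0,-1,0,0,0]]'
python3 - <<'E'
from h import *
im=bot.camera("wrist");k=bot.get_calibration("wrist");cv2.imwrite("pics/w3.png",im);np.savez("w3",**k)
for t in ("ring_plate","focus_knob"):
  for r in bot.regions_of("wrist",t)[:1]: print(t,r["p"],r["location"],r["mask"].sum())
th=np.radians(-2.8);ax=np.array([-np.sin(.6109)*np.cos(th),-np.sin(.6109)*np.sin(th),np.cos(.6109)]);y=np.array([np.sin(th),-np.cos(th),0]);z=-ax;x=np.cross(y,z)
T=np.c_[x,y,z];P=np.array([.483,-.247,.263])+.1*ax;print(T.round(2),P,rows(P,T))
E
```

```text
time: 12.12
tcp_pos: [0.6314, -0.1048, 0.0497]
orientation: [-0.0, 1.0, -0.026, -0.0]
force: [0.2, -0.6, 0.6]
opening: 0.087
grip_force: 0.0
time: 12.62
tcp_pos: [0.632, -0.105, 0.1529]
orientation: [0.001, 1.0, -0.026, 0.002]
force: [-0.3, -0.6, 0.1]
opening: 0.0881
grip_force: 0.0
time: 13.0
tcp_pos: [0.6323, -0.1051, 0.2548]
orientation: [0.001, 1.0, -0.026, 0.004]
force: [-0.1, 0.1, -0.0]
opening: 0.0883
grip_force: 0.0
time: 13.38
tcp_pos: [0.6318, -0.1049, 0.3531]
orientation: [0.001, 1.0, -0.026, 0.003]
force: [1.2, 0.4, -1.4]
opening: 0.0884
grip_force: 0.0
ring_plate 0.69 [318.2, 198.2] 3821
focus_knob 0.63 [473.0, 389.3] 249
[[ 0.82 -0.05  0.57]
 [-0.04 -1.   -0.03]
 [ 0.57  0.   -0.82]] [ 0.42570799 -0.24419795  0.34491321] (array([-1.979,  1.498,  0.034]), array([-0.   ,  0.293, -0.001]))
```

```bash
python3 -m crank '[[-0.4,0.3,-0.1,0,0.06,0],[-0.8,0.6,-0.2,0,0.12,0],[-1,0.75,-0.3,0,0.2,0],[-1,0.75,-0.3,0,0.2,0]]'
python3 - <<'E'
from h import *
th=np.radians(-2.8);ax=np.array([-np.sin(.6109)*np.cos(th),-np.sin(.6109)*np.sin(th),np.cos(.6109)]);y=np.array([np.sin(th),-np.cos(th),0]);z=-ax;x=np.cross(y,z)
T=np.c_[x,y,z];P=np.array([.483,-.247,.263])+.1*ax;print(rows(P,T),bot.read_state()["joint_pos"].round(2))
E
```

```text
time: 14.02
tcp_pos: [0.5249, -0.1749, 0.3787]
orientation: [0.005, 0.978, -0.027, 0.207]
force: [0.4, -0.5, -0.1]
opening: 0.0882
grip_force: 0.0
(array([-1.007,  0.747, -0.079]), array([ 0.001,  0.092, -0.003])) [-0.64  0.15  1.29  0.23  1.36  0.98]
```

```bash
python3 -m crank '[[-0.5,0.3,-0.08,0,0.04,0],[-1,0.75,-0.08,0,0.092,-0.003],[-1,0.75,-0.08,0,0.092,-0.003],[-1,0.75,-0.08,0,0.092,-0.003]]'
python3 - <<'E'
from h import *
im=bot.camera("wrist");k=bot.get_calibration("wrist");cv2.imwrite("pics/w4.png",im);np.savez("w4",**k)
for t in ("focus_knob","memory_ring","pointer","dial_line"):
  for r in bot.regions_of("wrist",t)[:2]: print(t,r["p"],r["location"],r["mask"].sum())
s=bot.read_state();print(s["tcp_pos"],s["joint_pos"].round(2));np.savez("s4",p=s["tcp_pos"],R=rot(s))
E
```

```text
time: 14.52
tcp_pos: [0.4297, -0.245, 0.346]
orientation: [0.008, 0.954, -0.022, 0.3]
force: [1.1, -0.6, 0.5]
opening: 0.0879
grip_force: 0.0
focus_knob 0.91 [320.4, 230.6] 3127
memory_ring 0.56 [314.2, 198.5] 846
pointer 0.84 [313.9, 200.1] 789
dial_line 0.78 [319.1, 231.4] 3153
[ 0.43049251 -0.24357884  0.34666677] [-1.01  0.01  1.6   0.53  1.21  0.49]
```

View pics/w4.png

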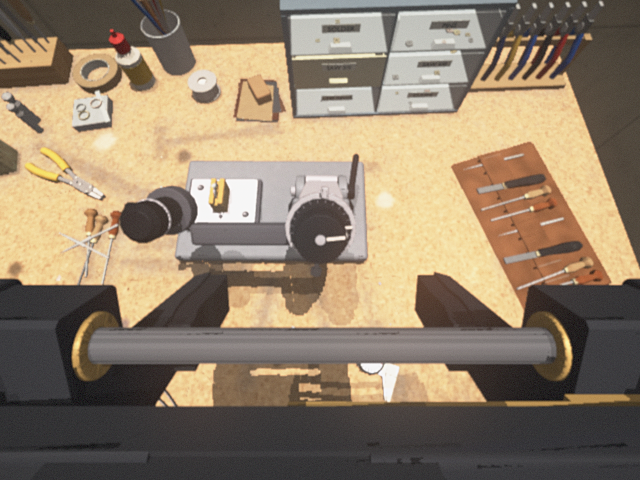

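The plate sits on the stage at (225,200). The knob is at (320,230) with the line pointing right towards (350,228). I zoom in on the dial.

```bash
python3 -c "
import cv2
im=cv2.imread('pics/w4.png')[175:275,270:370];cv2.imwrite('pics/w4c.png',cv2.resize(im,(600,600),interpolation=cv2.INTER_CUBIC))"
```

```text
(no output)
```

View pics/w4c.png

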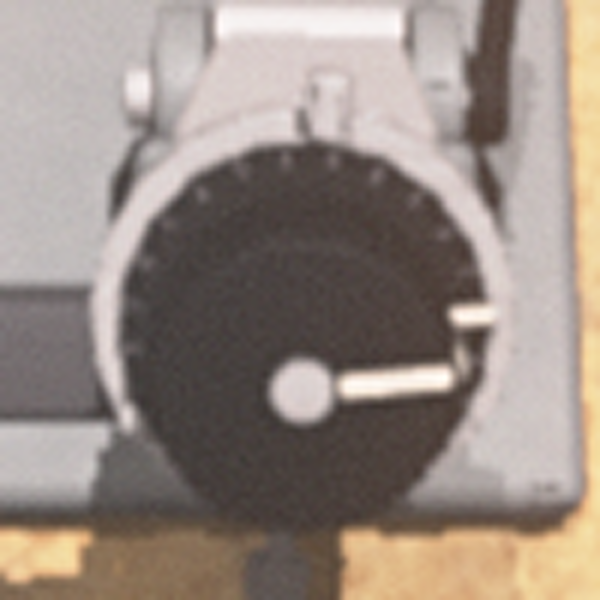

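Run:
```python
from h import *
from scipy.optimize import least_squares
a=cv2.resize(cv2.imread("pics/side0.png")[265:335,260:330],(400,400),interpolation=cv2.INTER_CUBIC)
b=cv2.resize(cv2.imread("pics/scene0.png")[260:330,425:495],(400,400),interpolation=cv2.INTER_CUBIC)
cv2.imwrite("pics/cmp.png",np.hstack([a,b]))
k=dict(np.load("w4.npz"));ks=bot.get_calibration("scene");kd=bot.get_calibration("side")
W=lambda u,v:np.array([270+u/6,175+v/6])
th=np.radians(-2.8);ax=np.array([-np.sin(.6109)*np.cos(th),-np.sin(.6109)*np.sin(th),np.cos(.6109)])
ey=np.array([-np.sin(th),np.cos(th),0]);ex=np.cross(ey,ax)
def pt(P,r,al,h): return P+h*ax+r*(np.cos(al)*ex+np.sin(al)*ey)
def f(q):
    P=q[:3];l=q[3]
    return np.r_[proj(k,P)[0]-W(302,390),proj(k,pt(P,.026,l,-.0305))[0]-W(492,315),proj(k,pt(P,.026,q[4],-.031))[0]-W(329,138),
     proj(k,pt(P,.026,np.pi/2,-.030))[0][0]-W(120,0)[0],proj(k,pt(P,.026,0,-.030))[0][1]-W(0,142)[1],
     .5*(proj(ks,P)[0]-[457,293]),.5*(proj(kd,P)[0]-[283,287])]
r=least_squares(f,[.483,-.247,.263,-1.5,-.1]);print(r.x.round(4),r.fun.round(2))
```

```text
[ 0.4848 -0.2457  0.2669 -1.4929 -0.1153] [ 0.43 -0.38  0.08 -0.   -0.1   0.81 -0.32  0.11  0.14 -1.14  0.83 -0.18]
```

View pics/cmp.png

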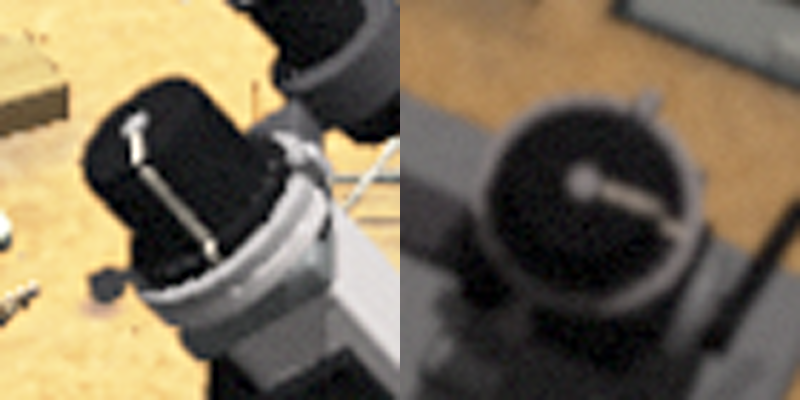

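The side crop shows the round-headed thumb screw at the front (105,285), so the tab at the rear is the pointer. The fit gives knob at about -1.49 rad and pointer at about -0.12 rad, so the turn needed is about +1.38 rad.

```bash
cat >> h.py <<'E'
th=np.radians(-2.8);ax=np.array([-np.sin(.6109)*np.cos(th),-np.sin(.6109)*np.sin(th),np.cos(.6109)])
ey=np.array([-np.sin(th),np.cos(th),0]);ex=np.cross(ey,ax)
KP=np.array([.4848,-.2457,.2669])
T0=np.c_[ex,-ey,-ax]
E
python3 -c "
from h import *
print(rows(KP-.022*ax,T0))"
```

```text
(array([-0.013, -0.004,  1.185]), array([-0.   , -0.   ,  0.003]))
```

```bash
python3 -m crank '[[-0.01,0,0.3,0,0,0.003],[-0.01,0,0.6,0,0,0.003],[-0.01,0,0.8,0,0,0.003],[-0.01,0,0.9,0,0,0.003],[-0.01,0,1,0,0,0.003],[-0.01,0,1,0,0,0.003]]' 1;python3 -c "
from h import *
print(rows(KP-.022*ax,T0),bot.read_state()['force'])
k=bot.get_calibration('wrist');im=bot.camera('wrist');cv2.imwrite('pics/w5.png',im);print(proj(k,[KP,KP-.03*ax+.026*ex]).round())
for t in ('focus_knob','pointer'):
  for r in bot.regions_of('wrist',t)[:1]: v,u=np.nonzero(r['mask']);print(t,r['p'],r['location'],u.min(),u.max(),v.min(),v.max())"
```

```text
time: 15.52
tcp_pos: [0.4861, -0.2473, 0.2638]
orientation: [0.007, 0.953, -0.024, 0.301]
force: [0.1, 0.9, 0.4]
opening: 0.0881
grip_force: 0.0
(array([ 0.007, -0.015,  0.187]), array([ 0.   , -0.   , -0.001])) [0.05842248 0.92674378 0.42094817]
[[319. 295.]
 [320. 225.]]
focus_knob 0.89 [318.1, 275.3] 273 368 226 328
pointer 0.62 [318.6, 227.7] 267 373 207 296
```

```bash
python3 -m crank '[[0.007,-0.01,0.06,0,0,0],[0.007,-0.01,0.12,0,0,0],[0.007,-0.01,0.18,0,0,0],[0.007,-0.01,0.18,0,0,0]]' 1; python3 -m crank '[[0,0,0,0,0,0],[0,0,0,0,0,0],[0,0,0,0,0,0],[0,0,0,0,0,0],[0,0,0,0,0,0],[0,0,0,0,0,0],[0,0,0,0,0,0],[0,0,0,0,0,0]]' -1
```

```text
time: 16.18
tcp_pos: [0.4969, -0.2469, 0.249]
orientation: [0.007, 0.953, -0.024, 0.301]
force: [-0.4, -0.7, -0.0]
opening: 0.0881
grip_force: 0.0
time: 17.18
tcp_pos: [0.4968, -0.247, 0.2496]
orientation: [0.007, 0.953, -0.024, 0.301]
force: [-1.3, 0.7, 1.0]
opening: 0.0384
grip_force: 30.0
```

```bash
python3 -m crank '[[0,0,0,0,0,-0.03],[0,0,0,0,0,-0.08],[0,0,0,0,0,-0.13],[0,0,0,0,0,-0.18],[0,0,0,0,0,-0.23],[0,0,0,0,0,-0.28],[0,0,0,0,0,-0.33],[0,0,0,0,0,-0.33]]'; python3 -c "
from h import *
s=bot.read_state();print(s['force'],s['moment'],s['joint_pos'].round(2))"
```

```text
time: 18.18
tcp_pos: [0.4967, -0.2468, 0.2496]
orientation: [0.109, 0.905, 0.3, 0.281]
force: [-0.9, 2.9, 1.2]
opening: 0.0381
grip_force: 30.0
[-0.92818389  2.91426153  1.17238607] [0.21366988 0.467552   0.27846245] [-0.87  0.2   1.67  0.56  0.91 -0.21]
```

```bash
python3 -m crank '[[0,0,0,0,0,-0.05],[0,0,0,0,0,-0.1],[0,0,0,0,0,-0.15],[0,0,0,0,0,-0.2],[0,0,0,0,0,-0.25],[0,0,0,0,0,-0.3],[0,0,0,0,0,-0.33],[0,0,0,0,0,-0.33],[0,0,0,0,0,-0.33]]'; python3 -m crank '[[0,0,0,0,0,0],[0,0,0,0,0,0],[0,0,0,0,0,0],[0,0,0,0,0,0],[0,0,0,0,0,0],[0,0,0,0,0,0],[0,0,0,0,0,0]]' 1;  python3 -m crank '[[0,0,-0.1,0,0,0],[0,0,-0.3,0,0,0],[0,0,-0.5,0,0,0],[0,0,-0.8,0,0,0],[0,0,-0.9,0,0,0.06],[0,0,-0.9,0,0,0.12],[0,0,-0.9,0,0,0.2],[0,0,-0.9,0,0,0.28],[0,0,-0.9,0,0,0.36],[0,0,-0.9,0,0,0.44],[0,0,-0.9,0,0,0.52],[0,0,-0.9,0,0,0.6],[0,0,-0.9,0,0,0.66],[0,0,-0.9,0,0,0.66]]'
python3 - <<'E'
from h import *
im=bot.camera("wrist");k=bot.get_calibration("wrist");cv2.imwrite("pics/w6.png",im);np.savez("w6",**k)
s=bot.read_state();print(s["tcp_pos"],s["opening"])
c=proj(k,KP-.03*ax)[0].round().astype(int);print(c)
for r in bot.regions_of('wrist','ring_plate')[:1]: print(r['p'],r['location'])
f=im[c[1]-50:c[1]+50,c[0]-60:c[0]+60];cv2.imwrite("pics/w6c.png",cv2.resize(f,(720,600),interpolation=cv2.INTER_CUBIC))
E
```

```text
time: 19.3
tcp_pos: [0.4966, -0.2467, 0.2494]
orientation: [0.197, 0.751, 0.588, 0.227]
force: [-4.4, 3.8, 3.3]
opening: 0.0381
grip_force: 30.0
time: 20.18
tcp_pos: [0.4968, -0.247, 0.2496]
orientation: [0.198, 0.75, 0.589, 0.227]
force: [-0.6, 0.4, -0.2]
opening: 0.0881
grip_force: 0.0
time: 21.92
tcp_pos: [0.4449, -0.2444, 0.3238]
orientation: [0.008, 0.953, -0.024, 0.301]
force: [-0.5, -0.1, -0.8]
opening: 0.0882
grip_force: 0.0
[ 0.44496362 -0.24441709  0.32370488] 0.08818056591290163
[321 237]
0.81 [220.2, 203.4]
```

View pics/w6c.png

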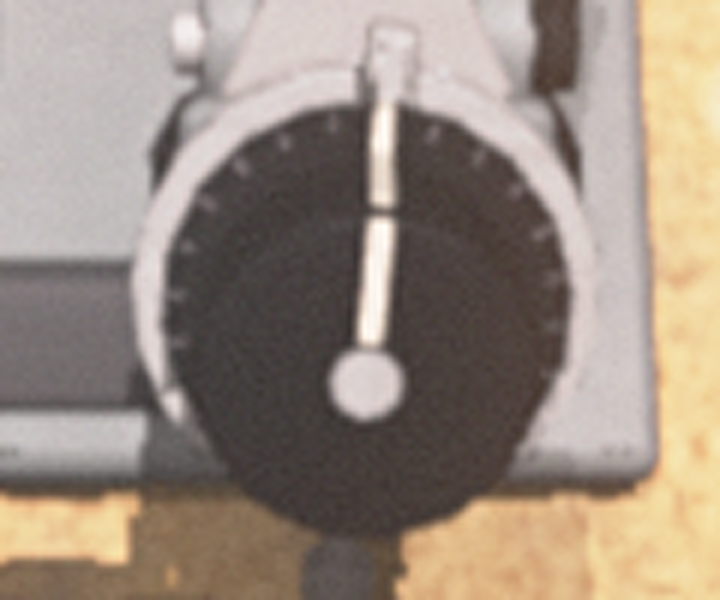

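The crop shows the line's outer end at (387,97) against the pointer tab centred at about (392,80), an offset of roughly 0.6 mm. The plate is seated and the gripper is clear.

```bash
python3 -c "
from h import *
print(bot.sign_off())"
```

```text
the job is handed in; nothing more can be done
None
```

The job is handed in: the ring plate is seated over both stage pins, the dial's long line is about 0.6 mm from the memory ring's pointer by the last picture, and the gripper is clear; `sign_off` returned no verdict.

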